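# Show a bead to the inspection light

## Task

Set the sleeve on top of the inspection light to 4 (the mark with four dots). Then lift the white dish by its handle, turn it a quarter turn, either way, so that the handle bow stands square across the light beam instead of blocking it, and finish holding it still, level and off the table straight in front of the lens, the bead at lens height and 10 to 20 cm from the lens. The bead must stay inside the blue ring all the time and be in the middle at the end; let go of nothing at the end, leave the dish alone until the sleeve is set, and do not push the other things about.

Things in the scene. Friction and masses are not known exactly. Their poses are not given: they have to be found in the camera images.
- sleeve (a joint): Angle (rad) of the knurled aluminium sleeve on top of the inspection light, an upright cylinder of 42 mm diameter, 38 mm high. Click stops every 0.42: value n at 0.42*(n-1), 4 at 1.26, last 6 at 2.10; grows clockwise from above. Its red line points at the mark on the black disc; value n has n white dots. Takes about 0.03 N m; let go, it falls into the nearest stop. Starts at 1, 2 or 3.
- sleeve_grip (a point): Point on the upright axis of the sleeve, 22 mm above the black scale disc (which is fixed, 90 mm in diameter) and 17 mm below the sleeve's top, at z = 140 mm. Its axes are those of the light.
- lens (a point): Centre of the glowing lens (50 mm across, black rim) on the front of the inspection light, at z = 78 mm. -x points level out of the lens along the beam, z up. The light is a grey housing 110 x 98 x 80 mm on a dark foot plate 120 x 100 mm, fixed; the sleeve's axis is 64.5 mm behind the lens (+x). The dish starts 13 to 19 cm before the lens, up to 5 cm to either side of the beam.
- dish_handle (a point): Centre of the wooden grip (14 x 66 x 22 mm, long along y) on top of the dish's handle, 103 mm above the dish's underside; x across the grip, z up. The handle is a rigid bow of 7 mm steel rod from the rim at y = +58 and -58 mm, its x sides open. At the start y is roughly along the beam (a post is in the light); at the end x must be along it, either way round.
- dish: White round dish, 120 mm in diameter, 20 mm high, 0.2 kg, with a handle bow; origin at the centre of its underside, axes as for dish_handle.
- dish_mid (a point): Middle of the dish's inner surface, 6 mm above its underside. The surface is a shallow bowl with 120 mm radius of curvature; a blue ring of 25 mm radius is drawn round the middle.
- bead_center (a point): Centre of the loose brass-coloured bead, a ball 32 mm in diameter, 0.04 kg. At rest in the level dish its centre is 22 mm above the dish's underside. It rolls freely: tilt or jerk displaces it. (Only its position means anything.)
- gift_box_front: Bystander: kraft gift box, open and empty, 234 x 144 x 62 mm, loose, at the back; origin at the centre of its underside.
- scissors: Bystander: scissors with red handles, 87 x 199 x 9 mm, lying loose on the right.
- ribbon_spool: Bystander: spool of red ribbon, 104 x 132 x 32 mm, lying loose on the right.

How it is judged:
By the outcome, as a careful person would: the job done as asked, in the order asked, and still so for the second after the job is handed in, while the arm keeps its last pose, push and grip.
It also fails if it takes over 51 s, if anything falls off the work surface, if the arm or the gripper's body presses on something with over 40 N, if the wrist force passes 120 N, or if a joint passes its speed limit or range.

## Robot

A 6-joint arm with a two-finger parallel gripper is mounted at the origin on a cart in front of the work surface, level with it; the furniture and walls round the work are solid. World frame = base frame: x ahead of the robot, y to its left, z up, the work surface at z = 0. Lengths are in m, angles in rad, forces in N, time in s.
With the tool pointing down it reaches from about 0.3 to 0.775 m from the base axis. Payload 14.6 kg.
Tool frame: the origin (TCP) lies midway between the tips of the shut fingers; the grasp point (between the pads) lies 19 mm behind it (ctrl.pinch_z is the distance from the TCP to the grasp point, in m); z points along the fingers, y is the line along which they close (so a half turn about z gives the same grasp; the last joint's range is limited). The gripper opens to 94 mm and grips with 3 to 60 N. Pads are 16 mm wide; open, the fingers measure 119 mm over their backs; the gripper's body (75 mm by 177 mm) begins 78 mm behind the grasp point.
Start: joints at [-1.3, 0.3, 1.521, -0, 1.321, -0.067], TCP at [0.182, -0.519, 0.205] pointing down, gripper open.
Joint ranges: [-3.03, 3.03], [-0.79, 2.21], [0.23, 2.52], [-1.04, 4.18], [0, 3.07], [-2.55, 2.55]. Speed limits (rad/s): [2.22, 2.22, 2.57, 3.14, 3.14, 3.14].

## Interface

Orientations are given as [roll, pitch, yaw] about the fixed x, y, z axes, in that order (R = Rz(yaw) Ry(pitch) Rx(roll)).
In Python, from station import ctrl gives the robot as it stands.
- The arm moves only by the tool jog_arm, never from a script. Its argument "motion" is a list of rows, each a list of 7 numbers: the shift along the tool's x, y, z in m, then the turn, a rotation vector about the tool's x, y, z in rad, then the opening, from -1 (shut) to 1 (fully open). In form: [[tx, ty, tz, rx, ry, rz, gripper], ...]. A call has 1 to 5 rows; each row shifts and turns the commanded pose from where the row before left it, along the tool's axes as they then stand; what a row does not reach is not made up. A row lasts 1/10 s, in which the tool goes at most 50 mm and 8.59 degrees, less where a joint would pass 70% of its speed; a pose out of reach is approached as far as the arm can. A call is refused whole if a number of a shift passes 0.05 or a number of a turn 0.15, either way. A call with a gripper value outside its range is refused whole. The fingers move at their own pace and stop on an object; "squeeze" is the grip in N (left out, the last holds). Time passes only in rows, so rows that do not move let the fingers close. It gives the time, the measured TCP pose, the force, the opening and the grip force at its end, in the units of the state.
- ctrl.get_obs(): the state, without advancing time (a new reading comes with each control period).
- ctrl.camera(name): name is "scene" or "top" or "wrist"; returns the picture (480x640x3 uint8, red, green, blue); there is no depth.
- ctrl.camera_model(name): a dict with "intrinsics" (3x3 intrinsics, pixels), "rvec" (rotation vector, rad) and "tvec" (3), from world to camera coordinates, as OpenCV has them. Camera axes: x right, y down, z forward; pixel columns grow to the right and rows downward; lengths in m; the calibration is good to about 2 mm. A picture is of the moment at which its call begins: read the wrist's pose just before it. camera_model takes no time and is no camera call; for the wrist camera it gives the pose at the moment of the call.
- ctrl.hand_in(): hands the job in; it is judged then, once.
The state is a dict: "time_s": time; "qpos": joint angles; "joint_vel": joint speeds; "tau": joint torques, N m; "ee_pos": TCP position; "eef_rot": TCP orientation; "force": force on the tool from outside, world axes, zero at the start; "moment": the same for the moment, N m; "grip_width": finger opening in m; "grip_force": force on a finger pad.
Only numpy, scipy, OpenCV 4.12 (cv2) and the standard library are available. Lean on these libraries where they do the work, as an engineer would, in place of code of your own. Each camera call takes 0.05 s, during which the arm holds its last target. There are 200 camera calls.

## Working session

There is one attempt and no reset: what is moved stays moved. The work goes in short steps, Python scripts to look and compute and a tool call to move; the robot and the scene stay as the last step left them, time stands still between calls to the robot, and variables do not carry over. Pictures are saved under pics/ and viewed, at most 10 in all, crops included, and the job is handed in when it is done.

Besides the shell and the picture viewer there is one more tool, called in YAML: its name, and indented under it one key for each argument. jog_arm: Moves the arm, as the interface text tells. Its arguments: {"type":"object","properties":{"motion":{"type":"array"},"squeeze":{"type":"number"}},"required":["motion"]}

```bash
mkdir -p pics; ls; python3 - <<'E'
from station import ctrl
import cv2
for n in("scene","top"):
    cv2.imwrite(f"pics/{n}0.png",ctrl.camera(n)[:,:,::-1])
    m=ctrl.camera_model(n);print(n,m)
o=ctrl.get_obs();print(o)
print(ctrl.pinch_z)
E
```

```text
pics
scene {'intrinsics': array([[562.84154939,   0.        , 316.94127408],
       [  0.        , 562.84154939, 237.19878748],
       [  0.        ,   0.        ,   1.        ]]), 'rvec': array([ 1.97430445, -0.47706799,  0.27450546]), 'tvec': array([-0.52734069,  0.18866044,  1.36646995])}
top {'intrinsics': array([[617.03007038,   0.        , 316.50678475],
       [  0.        , 617.03007038, 232.05819579],
       [  0.        ,   0.        ,   1.        ]]), 'rvec': array([ 1.63647242, -2.36045471,  0.46006919]), 'tvec': array([0.11553404, 0.576505  , 1.69235841])}
{'time_s': 0.1, 'qpos': array([-1.29959982e+00,  3.00396276e-01,  1.52149102e+00, -4.37395084e-05,
        1.32068451e+00, -6.66031503e-02]), 'joint_vel': array([-1.89482287e-04, -1.47746169e-03, -1.20854834e-03,  9.23568913e-05,
        1.89120567e-03,  1.85697209e-03]), 'tau': array([ 1.97873094e-03, -5.32644510e+01, -3.53286195e+01,  7.09493179e-02,
        2.34949740e-02, -8.28738712e-05]), 'ee_pos': array([ 0.18220206, -0.51870968,  0.20496547]), 'eef_rot': array([-3.14061286e+00, -2.28919321e-05,  3.37810491e-01]), 'force': array([-0.59033969,  0.47450105, -0.5702773 ]), 'moment': array([ 0.03416162, -0.01108868,  0.05550491]), 'grip_force': 0.0, 'grip_width': 0.09419540437011861}
0.0188
```

View pics/top0.png

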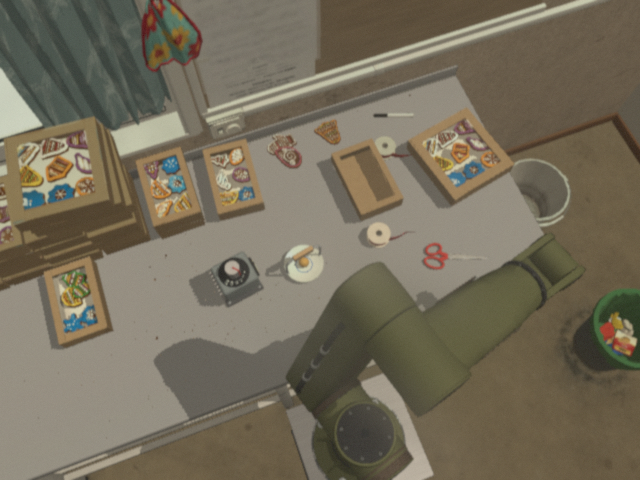

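View pics/scene0.png

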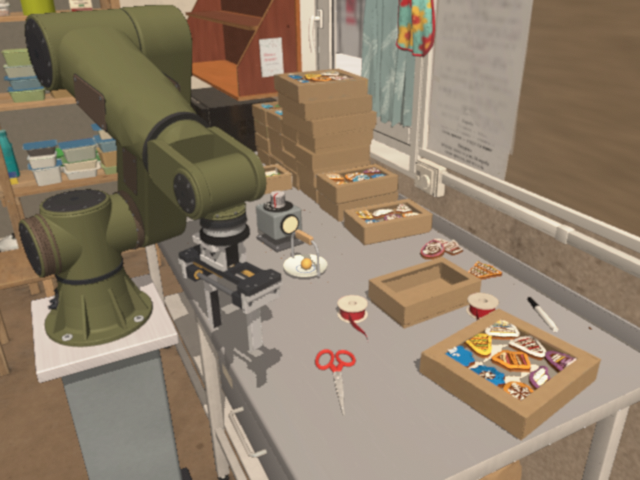

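The top view shows the light at about (236,275), with the sleeve at (236,268). The dish is at (303,264) and its grip at (308,254). The scene view shows the lens at (290,225) and the dish at (305,265). Next I'll write helpers and get a zoomed crop.

```bash
cat > h.py <<'E'
from station import ctrl
import cv2, numpy as np
from scipy.spatial.transform import Rotation as Ro
def ray(m,u,v):
    R=cv2.Rodrigues(m["rvec"])[0]; c=-R.T@m["tvec"]
    d=R.T@np.linalg.inv(m["intrinsics"])@np.array([u,v,1.]); return c,d
def onz(m,u,v,z):
    c,d=ray(m,u,v); return c+d*(z-c[2])/d[2]
def proj(m,p):
    return cv2.projectPoints(np.atleast_2d(np.array(p,float)),m["rvec"],m["tvec"],m["intrinsics"],None)[0][:,0]
def cents(mask,minA=4):
    n,l,s,c=cv2.connectedComponentsWithStats(mask.astype(np.uint8))
    return [(s[i,4],c[i].round(1).tolist()) for i in range(1,n) if s[i,4]>=minA]
E
python3 - <<'E'
from h import *
im=cv2.imread("pics/top0.png");m=ctrl.camera_model("top")
sub=im[230:320,180:340]
cv2.imwrite("pics/topz.png",cv2.resize(sub,(800,450),interpolation=cv2.INTER_CUBIC))
for n,u,v,z in(("sleeve",236,268,.157),("grip",308,254,.103),("dish",303,264,.02),("box",367,178,.062),("spool",378,233,.03),("sciss",435,257,.01)):print(n,onz(m,u,v,z).round(3))
E
```

```text
sleeve [0.542 0.16  0.157]
grip [ 0.529 -0.048  0.103]
dish [ 0.534 -0.032  0.02 ]
box [ 0.717 -0.313  0.062]
spool [ 0.544 -0.281  0.03 ]
sciss [ 0.417 -0.418  0.01 ]
```

View pics/topz.png

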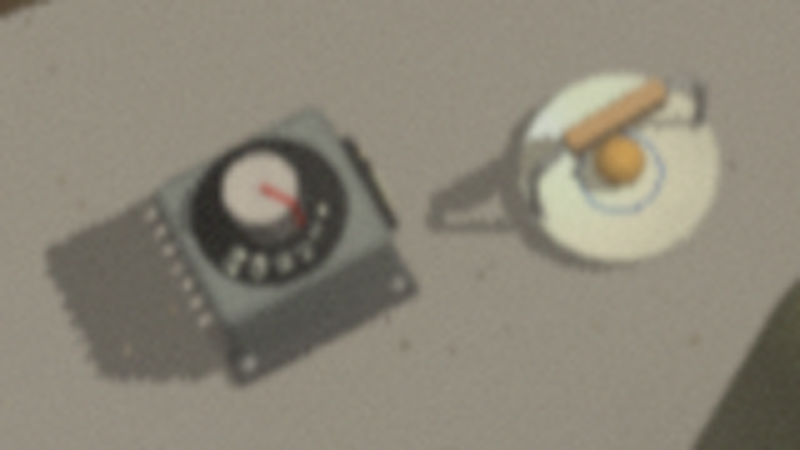

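The zoomed crop shows the sleeve top at (260,187) and its red line pointing down-right past (303,222), roughly at dot mark 1 or 2. The grip ends are at (575,140) and (660,90). The bead is at (620,160), near the ring centre (622,173), and the lens-side rim runs from (345,140) to (395,228).

```bash
python3 - <<'E'
from h import *
m=ctrl.camera_model("top")
f=lambda u,v,z:onz(m,180+u/5,230+v/5,z).round(4)
print("sleevetop",f(260,187,.157),"disc",f(269,212,.118))
a,b=f(575,140,.110),f(660,90,.110);print("grip",(a+b)/2,np.arctan2(*(b-a)[1::-1]),np.linalg.norm(b-a))
print("ring",f(622,173,.008),"bead",f(620,160,.022),"dishrim",f(620,167,.02))
a,b=f(345,140,.078),f(395,228,.078);print("lens",(a+b)/2,a-b, np.arctan2(*(a-b)[1::-1]))
a,b=f(160,195,.118),f(310,108,.118);print("house edge",np.arctan2(*(b-a)[1::-1]))
m=ctrl.camera_model("wrist");o=ctrl.get_obs()
R=cv2.Rodrigues(m["rvec"])[0];c=-R.T@m["tvec"];T=Ro.from_euler("xyz",o["eef_rot"]).as_matrix()
print("cam in tool",T.T@(c-o["ee_pos"]),"axis",T.T@R[2],m["intrinsics"][0,0])
d=T.T@(np.array([.542,.16,0])-o["ee_pos"]);print(d)
E
```

```text
sleevetop [0.5473 0.1698 0.157 ] disc [0.546  0.1705 0.118 ]
grip [ 0.53425 -0.03665  0.11   ] -1.3673032815373332 0.05789455932987141
ring [ 0.5349 -0.0363  0.008 ] bead [ 0.5383 -0.0367  0.022 ] dishrim [ 0.5348 -0.0354  0.02  ]
lens [0.5567  0.11085 0.078  ] [0.0622 0.0105 0.    ] 0.1672336366035374
house edge -1.3628831948650615
cam in tool [ 8.45026719e-02 -7.63170605e-05 -1.78671908e-01] axis [-2.86037984e-01 -2.77593578e-05  9.58218279e-01] 381.9059613082411
[ 0.5643978  -0.52090467  0.20548887]
```

jog_arm:
  motion:
    - [0.018,-0.0165,0,0,0,0,1]
    - [0.0358,-0.033,0,0,0,0,1]
    - [0.0358,-0.033,0,0,0,0,1]
    - [0.0358,-0.033,0,0,0,0,1]
    - [0.0358,-0.033,0,0,0,0,1]

```text
time_s: 0.6
ee_pos: [0.2855, -0.3235, 0.2052]
eef_rot: [-3.141, 0.0, 0.337]
force: [1.8, -0.6, -0.9]
grip_width: 0.0938
grip_force: 0.0
```

jog_arm:
  motion:
    - [0.0358,-0.033,0,0,0,0,1]
    - [0.0358,-0.033,0,0,0,0,1]
    - [0.0358,-0.033,0,0,0,0,1]
    - [0.0358,-0.033,0,0,0,0,1]
    - [0.0358,-0.033,0,0,0,0,1]

```text
time_s: 1.1
ee_pos: [0.3998, -0.1084, 0.2055]
eef_rot: [3.141, -0.0, 0.338]
force: [1.1, -0.1, 0.7]
grip_width: 0.0941
grip_force: 0.0
```

jog_arm:
  motion:
    - [0.0358,-0.033,0,0,0,0,1]
    - [0.0358,-0.033,0,0,0,0,1]
    - [0.0358,-0.033,0,0,0,0,1]
    - [0.0358,-0.033,0,0,0,0,1]
    - [0.0358,-0.033,0,0,0,0,1]

```text
time_s: 1.6
ee_pos: [0.514, 0.1067, 0.2052]
eef_rot: [3.142, 0.0, 0.338]
force: [1.4, -1.0, 0.0]
grip_width: 0.0942
grip_force: 0.0
```

jog_arm:
  motion:
    - [0.018,-0.0165,0,0,0,0,1]
    - [0,0,0,0,0,-0.14,1]
    - [0,0,0,0,0,-0.14,1]
    - [0,0,0,0,0,-0.14,1]
    - [0,0,0,0,0,-0.14,1]

```text
time_s: 2.1
ee_pos: [0.5249, 0.1262, 0.2051]
eef_rot: [-3.141, 0.001, 0.904]
force: [0.6, 0.1, 0.1]
grip_width: 0.0939
grip_force: 0.0
```

jog_arm:
  motion:
    - [0,0,0,0,0,-0.14,1]
    - [0,0,0,0,0,-0.14,1]
    - [0,0,0,0,0,-0.14,1]
    - [0,0,0,0,0,-0.14,1]
    - [0,0,0,0,0,-0.14,1]

```text
time_s: 2.6
ee_pos: [0.5249, 0.1261, 0.2051]
eef_rot: [-3.141, 0.0, 1.604]
force: [0.1, 0.1, 0.1]
grip_width: 0.0939
grip_force: 0.0
```

```bash
cat >> h.py <<'E'
def shot(n,fn,box=None,k=1):
    m=ctrl.camera_model(n);im=ctrl.camera(n)[:,:,::-1].copy();cv2.imwrite(f"pics/{fn}_full.png",im)
    np.savez(f"pics/{fn}.npz",**m)
    if box: u0,v0,u1,v1=box;im=cv2.resize(im[v0:v1,u0:u1],None,fx=k,fy=k,interpolation=cv2.INTER_CUBIC)
    cv2.imwrite(f"pics/{fn}.png",im);return m,im
def st():
    o=ctrl.get_obs();print(round(o["time_s"],2),o["ee_pos"].round(4),o["eef_rot"].round(4),o["qpos"].round(2),o["force"].round(1),round(o["grip_width"],4),o["grip_force"]);return o
E
python3 - <<'E'
from h import *
st();shot("wrist","w1")
E
```

```text
2.6 [0.5249 0.1261 0.2051] [-3.1408e+00  1.0000e-04  1.6036e+00] [0.17 0.28 1.55 0.   1.31 0.14] [0.1 0.1 0.1] 0.0939 0.0
```

View pics/w1.png

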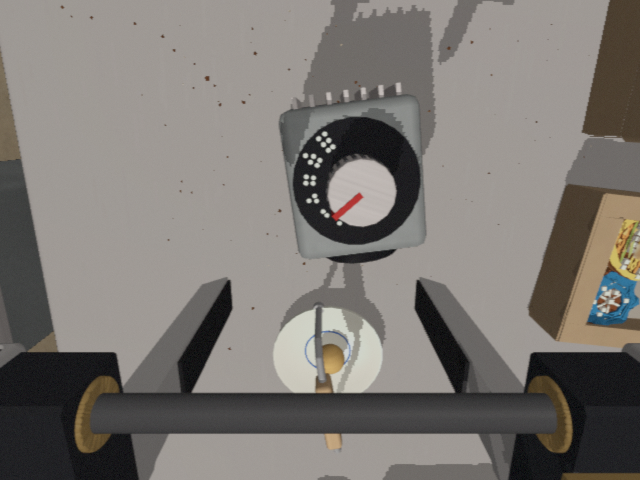

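The wrist view shows the sleeve top at (361,191) with the red line tip at (335,219). From the disc centre (357,180) the marks are 1 dot at (340,223), 2 at (325,213), 3 at (313,199) and 4 at (309,181). The sleeve therefore stands at 2.

```bash
python3 - <<'E'
from h import *
m=dict(np.load("pics/w1.npz"));im=cv2.imread("pics/w1_full.png");hsv=cv2.cvtColor(im,cv2.COLOR_BGR2HSV)
def blob(mk):
    c=max(cv2.findContours(mk.astype(np.uint8),0,2)[0],key=cv2.contourArea);return cv2.fitEllipse(cv2.convexHull(c)),cv2.contourArea(c)
win=np.zeros(im.shape[:2],bool);win[145:235,315:410]=1
red=win&((hsv[...,0]<8)|(hsv[...,0]>172))&(hsv[...,1]>150)
e,A=blob(win&((im.min(2)>150)|red));print(e,A)
c=onz(m,*e[0],.157);print("sleeve",c)
e2,A=blob((im.max(2)<60)&(np.indices(im.shape[:2])[0]<262)&(np.indices(im.shape[:2])[1]>282)&(np.indices(im.shape[:2])[1]<425)&(np.indices(im.shape[:2])[0]>110))
print(e2);print("disc(approx)",onz(m,*e2[0],.118))
D=onz(m,357,180,.118);print("disc",D)
ang=lambda p,q:np.arctan2(*(p-q)[1::-1])
t=onz(m,334,219,.157);print("red",ang(t,c))
for n,p in((1,(340,223)),(2,(325,213)),(3,(313,199)),(4,(309,181)),(5,(313,160)),(6,(326,142))):print(n,ang(onz(m,*p,.118),np.r_[c[:2],.118]))
a,b=onz(m,285,120,.11),onz(m,302,255,.11);print("housing L",ang(b,a))
a,b=onz(m,413,97,.118),onz(m,425,240,.118);print("housing R",ang(b,a))
or_=win*0+(((hsv[...,0]>8)&(hsv[...,0]<22)&(hsv[...,1]>120)))
print(cents(or_[300:460,270:390],20))
g1,g2=onz(m,320,378,.113),onz(m,335,446,.113);print("grip",(g1+g2)/2,ang(g1,g2))
print("bead",onz(m,331,359,.022))
E
```

```text
((360.8349914550781, 193.1053924560547), (64.72035217285156, 70.40443420410156), 48.46074676513672) 3409.5
sleeve [0.54672801 0.1708684  0.157     ]
((356.3126220703125, 180.0764923095703), (125.32747650146484, 128.5782470703125), 43.61145782470703)
disc(approx) [0.54714074 0.17312023 0.118     ]
disc [0.54761529 0.17318851 0.118     ]
red -2.323778324663304
1 -1.8901013397044752
2 -2.325377382093939
3 -2.7525506406050395
4 3.1242978665357977
5 2.6775661515493985
6 2.2389864670849944
housing L -1.4360916836338964
housing R -1.3834036606079518
[(np.int32(448), [62.2, 58.0])]
grip [ 0.53443412 -0.02781169  0.113     ] 1.7863611265496455
bead [ 0.53936498 -0.03624446  0.022     ]
```

jog_arm:
  motion:
    - [0.0226,0.0118,0,0,0,0,1]
    - [0.0226,0.0118,0,0,0,0,1]
    - [0,0,0.03,0,0,0,1]
    - [0,0,0.03,0,0,0,1]
    - [0,0,0.015,0,0,0,1]
  squeeze: 15

```text
time_s: 3.15
ee_pos: [0.5463, 0.1719, 0.1276]
eef_rot: [-3.138, 0.001, 1.595]
force: [0.3, -1.6, 0.3]
grip_width: 0.0939
grip_force: 0.0
```

jog_arm:
  motion:
    - [0,0,0.006,0,0,0,1]
    - [0,0,0,0,0,0,-1]
    - [0,0,0,0,0,0,-1]
    - [0,0,0,0,0,0,-1]
    - [0,0,0,0,0,0,-1]

```text
time_s: 3.65
ee_pos: [0.5477, 0.172, 0.1252]
eef_rot: [3.14, -0.0, 1.597]
force: [-0.2, -0.2, -0.0]
grip_width: 0.0656
grip_force: 0.0
```

jog_arm:
  motion:
    - [0,0,0,0,0,0,-1]
    - [0,0,0,0,0,0,-1]
    - [0,0,0,0,0,0,-1]

```text
time_s: 3.95
ee_pos: [0.5468, 0.172, 0.1244]
eef_rot: [-3.14, 0.0, 1.598]
force: [-26.9, -1.9, 13.9]
grip_width: 0.0417
grip_force: 15.6
```

jog_arm:
  motion:
    - [0,0,0,0,0,0,-1]
    - [0,-0.0005,0,0,0,0,-1]

```text
time_s: 4.15
ee_pos: [0.5466, 0.1719, 0.1246]
eef_rot: [-3.141, 0.0, 1.598]
force: [-1.9, 0.3, 0.6]
grip_width: 0.0417
grip_force: 15.0
```

jog_arm:
  motion:
    - [0,0,0,0,0,0.06,-1]
    - [0,0,0,0,0,0.1,-1]
    - [0,0,0,0,0,0.1,-1]
    - [0,0,0,0,0,0.1,-1]
    - [0,0,0,0,0,0.1,-1]

```text
time_s: 4.65
ee_pos: [0.5473, 0.1718, 0.1246]
eef_rot: [3.141, -0.0, 1.134]
force: [1.8, -0.6, 0.1]
grip_width: 0.0414
grip_force: 15.0
```

jog_arm:
  motion:
    - [0,0,0,0,0,0.1,-1]
    - [0,0,0,0,0,0.1,-1]
    - [0,0,0,0,0,0.1,-1]
    - [0,0,0,0,0,0.08,-1]
    - [0,0,0,0,0,0,-1]

```text
time_s: 5.15
ee_pos: [0.5477, 0.1715, 0.1246]
eef_rot: [3.14, -0.001, 0.755]
force: [4.7, -3.3, -1.2]
grip_width: 0.042
grip_force: 15.0
```

jog_arm:
  motion:
    - [0,0,0,0,0,0,-1]
    - [0,0,0,0,0,0,1]
    - [0,0,0,0,0,0,1]
    - [0,0,0,0,0,0,1]
    - [0,0,0,0,0,0,1]

```text
time_s: 5.65
ee_pos: [0.5469, 0.172, 0.1244]
eef_rot: [-3.141, 0.0, 0.758]
force: [-0.8, 0.9, 0.1]
grip_width: 0.0701
grip_force: 0.0
```

jog_arm:
  motion:
    - [0,0,0,0,0,0,1]
    - [0,0,0,0,0,0,1]
    - [0,0,-0.02,0,0,0,1]
    - [0,0,-0.04,0,0,0,1]
    - [0,0,-0.04,0,0,0,1]

```text
time_s: 6.15
ee_pos: [0.5465, 0.1719, 0.2254]
eef_rot: [-3.141, 0.001, 0.758]
force: [-0.1, 0.7, 0.8]
grip_width: 0.0938
grip_force: 0.0
```

```bash
python3 - <<'E'
from h import *
st();shot("wrist","w2")
E
```

```text
6.15 [0.5465 0.1719 0.2254] [-3.1409e+00  1.2000e-03  7.5780e-01] [0.24 0.34 1.42 0.   1.38 1.05] [-0.1  0.7  0.8] 0.0938 0.0
```

View pics/w2.png

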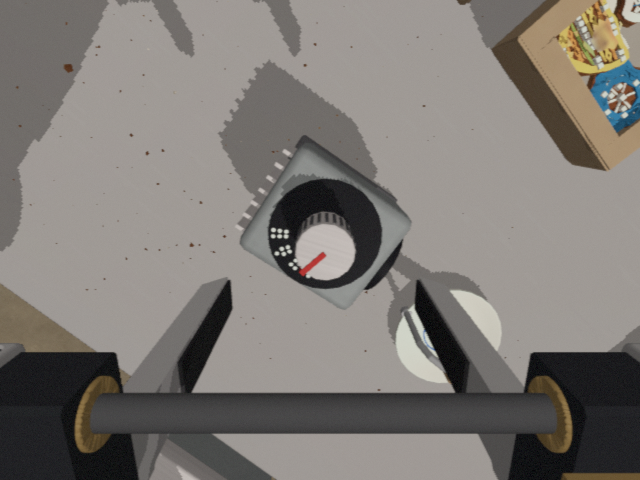

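The sleeve top is at (326,250) and the red line tip at (301,274). The 6-dot mark is at (280,233), the 5-dot mark at (284,252) and 4 near (295,266). I'll check the red line's world angle.

```bash
python3 - <<'E'
from h import *
m=dict(np.load("pics/w2.npz"));im=cv2.imread("pics/w2_full.png");hsv=cv2.cvtColor(im,cv2.COLOR_BGR2HSV)
red=((hsv[...,0]<8)|(hsv[...,0]>172))&(hsv[...,1]>150);red[:240]=0;red[290:]=0;red[:,:290]=0;red[:,340:]=0
p=np.argwhere(red)[:,::-1].astype(np.float32)
q=np.array([onz(m,*a,.157)[:2] for a in p],np.float32)
v=cv2.fitLine(q,2,0,.01,.01).ravel();a=np.arctan2(v[1],v[0]);print("red",a,a+np.pi,a-np.pi,len(p),q.mean(0))
m1=dict(np.load("pics/w1.npz"));im=cv2.imread("pics/w1_full.png");hsv=cv2.cvtColor(im,cv2.COLOR_BGR2HSV)
red=((hsv[...,0]<8)|(hsv[...,0]>172))&(hsv[...,1]>150);red[:185]=0;red[230:]=0;red[:,:320]=0;red[:,375:]=0
q=np.array([onz(m1,*a,.157)[:2] for a in np.argwhere(red)[:,::-1]],np.float32)
v=cv2.fitLine(q,2,0,.01,.01).ravel();a=np.arctan2(v[1],v[0]);print("red before",a,a-np.pi,a+np.pi)
for b in((280,233),(284,252),(295,266)):
    D=onz(m,*b,.118);print(np.arctan2(D[1]-.172,D[0]-.547))
E
```

```text
red -0.08757321 3.0540195 -3.229166 151 [0.5346957  0.17172968]
red before 0.74008656 -2.4015062 3.8816793
2.2638518749254275
2.738994708849246
-3.110693394067987
```

Sleeve turned 0.83 rad, two stops, so it is at 4. Next I'll go above the dish.

jog_arm:
  motion:
    - [0,0,0,0,0,-0.145,1]
    - [0,0,0,0,0,-0.145,1]
    - [0,0,0,0,0,-0.145,1]
    - [0,0,0,0,0,-0.145,1]
    - [0,0,0,0,0,-0.145,1]

```text
time_s: 6.7
ee_pos: [0.5469, 0.172, 0.2243]
eef_rot: [3.142, -0.0, 1.489]
force: [0.7, -0.5, -0.2]
grip_width: 0.094
grip_force: 0.0
```

jog_arm:
  motion:
    - [0,0,0,0,0,-0.145,1]
    - [0,0,0,0,0,-0.145,1]
    - [-0.04,-0.01,0,0,0,0,1]
    - [-0.04,-0.0105,0,0,0,0,1]
    - [-0.04,-0.0105,0,0,0,0,1]

```text
time_s: 7.2
ee_pos: [0.5403, 0.047, 0.2243]
eef_rot: [3.142, 0.0, 1.774]
force: [1.1, -0.7, 0.1]
grip_width: 0.0942
grip_force: 0.0
```

jog_arm:
  motion:
    - [-0.04,-0.0105,0,0,0,0,1]
    - [-0.04,-0.0105,0,0,0,0,1]
    - [0,0,0.015,0,0,0,1]
    - [0,0,0,0,0,0,1]

```text
time_s: 7.6
ee_pos: [0.5354, -0.0352, 0.2079]
eef_rot: [-3.139, -0.001, 1.771]
force: [-0.2, 0.0, 0.4]
grip_width: 0.0938
grip_force: 0.0
```

```bash
python3 - <<'E'
from h import *
st();shot("wrist","w3")
for f,P in(("w1",[(281,113),(418,97),(426,243),(302,257)]),("w2",[(305,137),(410,222),(345,307),(241,242)])):
    m=dict(np.load(f"pics/{f}.npz"));Q=np.array([onz(m,*p,.112)[:2] for p in P])
    for i in range(4):
        d=Q[(i+1)%4]-Q[i];print(f,np.linalg.norm(d).round(4),np.arctan2(d[1],d[0]).round(3))
    print(Q.mean(0))
E
```

```text
7.6 [ 0.5354 -0.0352  0.2079] [-3.1392e+00 -9.0000e-04  1.7709e+00] [-0.13  0.27  1.55  0.    1.32 -0.33] [-0.2  0.   0.4] 0.0938 0.0
w1 0.0926 0.142
w1 0.1033 -1.41
w1 0.0933 -2.991
w1 0.1041 1.724
[0.54807544 0.17129916]
w2 0.1045 -1.484
w2 0.0893 -2.979
w2 0.102 1.729
w2 0.0968 0.185
[0.55055293 0.17264992]
```

View pics/w3.png

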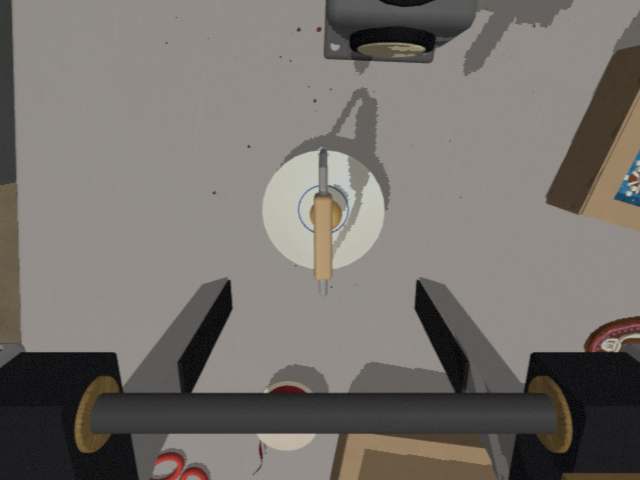

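The grip runs from (323,196) to (323,278), already aligned with the tool. The bead is at (325,214) inside the ring, the lens is near (392,47), and the foot's front edge runs from (325,58) to (434,63).

```bash
python3 - <<'E'
from h import *
m=dict(np.load("pics/w3.npz"));im=cv2.imread("pics/w3_full.png");hsv=cv2.cvtColor(im,cv2.COLOR_BGR2HSV)
o=ctrl.get_obs();Y=o["eef_rot"][2];ex=np.array([np.cos(Y),np.sin(Y)]);ey=np.array([np.sin(Y),-np.cos(Y)])
mk=(hsv[...,0]>8)&(hsv[...,0]<20)&(hsv[...,1]>80)&(hsv[...,2]>120);mk[:190]=0;mk[285:]=0;mk[:,:300]=0;mk[:,350:]=0
p=np.argwhere(mk)[:,::-1].astype(np.float32)
g1,g2=onz(m,323,196,.114)[:2],onz(m,323,278,.114)[:2];G=(g1+g2)/2
print("grip",G,np.linalg.norm(g1-g2),np.arctan2(*(g1-g2)[::-1]))
w=(im.min(2)>175);w[:140]=0;w[280:]=0;w[:,:250]=0;w[:,400:]=0
c=max(cv2.findContours(w.astype(np.uint8),0,2)[0],key=cv2.contourArea);e=cv2.fitEllipse(cv2.convexHull(c));print(e);print("dish",onz(m,*e[0],.02),np.mean(e[1])/m["intrinsics"][0,0]*(.387-.02))
print("bead",onz(m,325,214,.022),"ring",onz(m,324,210,.008))
a,b=onz(m,325,58,.006)[:2],onz(m,434,63,.006)[:2];print("foot",np.linalg.norm(b-a),np.arctan2(*(b-a)[::-1])-np.pi/2,(a+b)/2)
# rim widest ends
a,b=onz(m,349,41,.078)[:2],onz(m,434,42,.078)[:2];print("rim",(a+b)/2,np.linalg.norm(a-b),np.arctan2(*(b-a)[::-1])-np.pi/2)
d=G-o["ee_pos"][:2];print("shift tool",d@ex,d@ey)
E
```

```text
grip [ 0.53544833 -0.03327927] 0.0637696110072873 1.7700229749401717
((300.66082763671875, 208.8625946044922), (73.57539367675781, 114.4100112915039), 5.673640727996826)
dish [ 0.51344318 -0.0358193   0.02      ] 0.09032412506343261
bead [ 0.53775316 -0.0356894   0.022     ] ring [ 0.53662446 -0.03500323  0.008     ]
foot 0.09982118597528082 -1.4137728234316134 [0.55876547 0.11137965]
rim [0.55687854 0.11334034] 0.06217172544107408 -1.3825264404770972
shift tool 0.0012361012060058665 -7.273994946642692e-05
```

jog_arm:
  motion:
    - [0.001,0,0.03,0,0,0,1]
    - [0,0,0.035,0,0,0,1]
    - [0,0,0.035,0,0,0,1]
    - [0,0,0.019,0,0,0,1]
    - [0,0,0.005,0,0,0,0]
  squeeze: 20

```text
time_s: 8.15
ee_pos: [0.5353, -0.0324, 0.0839]
eef_rot: [-3.139, -0.001, 1.774]
force: [-0.3, 0.2, 1.3]
grip_width: 0.0891
grip_force: 0.0
```

jog_arm:
  motion:
    - [0,0,0,0,0,0,-0.5]
    - [0,0,0,0,0,0,-0.5]
    - [0,0,0,0,0,0,-0.5]
    - [0,0,0,0,0,0,-0.5]
    - [0,0,0,0,0,0,-0.55]

```text
time_s: 8.65
ee_pos: [0.5361, -0.0335, 0.086]
eef_rot: [3.141, 0.0, 1.773]
force: [0.2, -0.0, -0.8]
grip_width: 0.0493
grip_force: 0.0
```

jog_arm:
  motion:
    - [0,0,0,0,0,0,-0.6]
    - [0,0,0,0,0,0,-0.62]
    - [0,0,0,0,0,0,-0.64]
    - [0,0,0,0,0,0,-0.66]
    - [0,0,0,0,0,0,-0.68]

```text
time_s: 9.15
ee_pos: [0.5358, -0.0334, 0.0854]
eef_rot: [-3.141, -0.0, 1.773]
force: [-0.6, -0.7, -0.1]
grip_width: 0.0151
grip_force: 0.5
```

jog_arm:
  motion:
    - [0,0,0,0,0,0,-0.7]
    - [0,0,0,0,0,0,-0.72]
    - [0,0,0,0,0,0,-0.75]
    - [0,0,0,0,0,0,-0.8]
    - [0,0,0,0,0,0,-1]

```text
time_s: 9.65
ee_pos: [0.5359, -0.0334, 0.0854]
eef_rot: [-3.141, -0.0, 1.773]
force: [0.2, 0.1, -2.5]
grip_width: 0.0138
grip_force: 20.0
```

jog_arm:
  motion:
    - [0,0,0,0,0,0,-1]
    - [0,0,0,0,0,0,-1]
    - [0,0,0,0,0,0,-1]

```text
time_s: 9.95
ee_pos: [0.5359, -0.0334, 0.0854]
eef_rot: [-3.142, -0.0, 1.773]
force: [-0.3, 0.5, -2.3]
grip_width: 0.0141
grip_force: 20.0
```

```bash
python3 - <<'E'
from h import *
st()
E
```

```text
9.95 [ 0.5359 -0.0334  0.0854] [-3.1415 -0.      1.7728] [-0.13  0.4   1.68 -0.    1.06 -0.33] [-0.3  0.5 -2.3] 0.0141 19.999772608280182
```

jog_arm:
  motion:
    - [0,0,-0.001,0,0,0,-1]
    - [0,0,-0.002,0,0,0,-1]
    - [0,0,-0.004,0,0,0,-1]
    - [0,0,-0.006,0,0,0,-1]
    - [0,0,-0.006,0,0,0,-1]

```text
time_s: 10.45
ee_pos: [0.536, -0.0334, 0.1051]
eef_rot: [3.141, 0.0, 1.773]
force: [-0.1, 0.9, -1.4]
grip_width: 0.0137
grip_force: 20.0
```

jog_arm:
  motion:
    - [0,0,-0.006,0,0,0,-1]
    - [0,0,-0.006,0,0,0,-1]
    - [0,0,-0.006,0,0,0,-1]
    - [0,0,-0.006,0,0,0,-1]
    - [0,0,-0.006,0,0,0,-1]

```text
time_s: 10.95
ee_pos: [0.5359, -0.0334, 0.135]
eef_rot: [3.142, 0.0, 1.773]
force: [-0.4, 0.5, -2.2]
grip_width: 0.0137
grip_force: 20.0
```

jog_arm:
  motion:
    - [0,0,-0.004,0,0,0,-1]
    - [0,0,-0.002,0,0,0,-1]
    - [0,0,-0.001,0,0,0,-1]
    - [0,0,0,0,0,0,-1]
    - [0,0,0,0,0,0,-1]

```text
time_s: 11.45
ee_pos: [0.5358, -0.0334, 0.1412]
eef_rot: [-3.141, -0.0, 1.773]
force: [-0.0, 0.2, -2.7]
grip_width: 0.0137
grip_force: 20.0
```

```bash
python3 - <<'E'
from h import *
st();shot("wrist","w4",(200,150,440,330),2); m,im=shot("scene","s4",(230,180,370,300),4)
a=cv2.imread("pics/w4.png");a=cv2.resize(a,None,fx=1,fy=1);h=max(a.shape[0],im.shape[0]);im=cv2.resize(im,(320,274))
out=np.zeros((h,800,3),np.uint8);out[:a.shape[0],:480]=a;out[:274,480:]=im;cv2.imwrite("pics/c4.png",out)
E
```

```text
11.45 [ 0.5358 -0.0334  0.1412] [-3.1412e+00 -1.0000e-04  1.7728e+00] [-0.13  0.33  1.63 -0.    1.18 -0.33] [-0.   0.2 -2.7] 0.0137 19.999774396419525
```

View pics/c4.png

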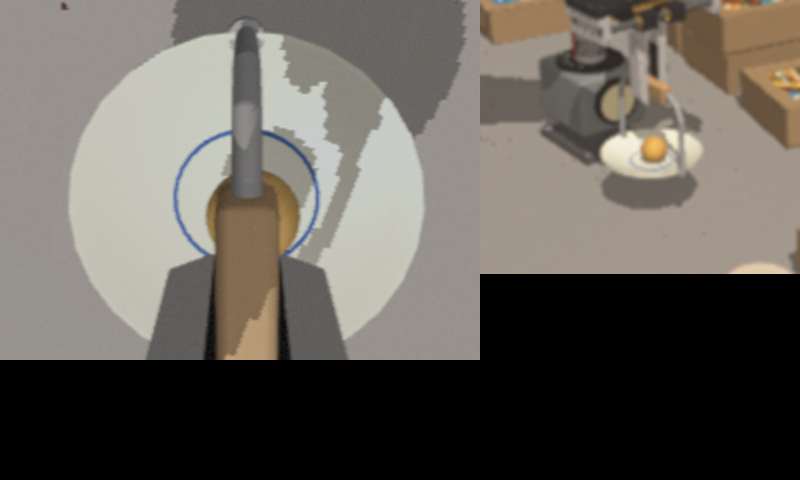

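The dish is off the table and looks level. The bead at (253,215) in the crop is inside the ring, whose centre is (247,195). Next is the quarter turn.

jog_arm:
  motion:
    - [0,0,0,0,0,0.03,-1]
    - [0,0,0,0,0,0.06,-1]
    - [0,0,0,0,0,0.08,-1]
    - [0,0,0,0,0,0.08,-1]
    - [0,0,0,0,0,0.08,-1]

```text
time_s: 12.05
ee_pos: [0.5359, -0.0334, 0.1413]
eef_rot: [-3.141, -0.0, 1.439]
force: [-0.6, 0.0, -2.3]
grip_width: 0.0137
grip_force: 20.0
```

jog_arm:
  motion:
    - [0,0,0,0,0,0.08,-1]
    - [0,0,0,0,0,0.08,-1]
    - [0,0,0,0,0,0.08,-1]
    - [0,0,0,0,0,0.08,-1]
    - [0,0,0,0,0,0.08,-1]

```text
time_s: 12.55
ee_pos: [0.5359, -0.0334, 0.1413]
eef_rot: [-3.141, 0.0, 1.039]
force: [-0.1, 0.3, -1.6]
grip_width: 0.014
grip_force: 20.0
```

jog_arm:
  motion:
    - [0,0,0,0,0,0.08,-1]
    - [0,0,0,0,0,0.08,-1]
    - [0,0,0,0,0,0.08,-1]
    - [0,0,0,0,0,0.08,-1]
    - [0,0,0,0,0,0.08,-1]

```text
time_s: 13.05
ee_pos: [0.5359, -0.0334, 0.1413]
eef_rot: [-3.141, 0.0, 0.64]
force: [0.1, 1.1, -1.5]
grip_width: 0.0138
grip_force: 20.0
```

jog_arm:
  motion:
    - [0,0,0,0,0,0.08,-1]
    - [0,0,0,0,0,0.08,-1]
    - [0,0,0,0,0,0.08,-1]
    - [0,0,0,0,0,0.08,-1]
    - [0,0,0,0,0,0.08,-1]

```text
time_s: 13.55
ee_pos: [0.5359, -0.0334, 0.1413]
eef_rot: [-3.141, 0.0, 0.239]
force: [-0.5, 1.0, -1.7]
grip_width: 0.0136
grip_force: 20.0
```

jog_arm:
  motion:
    - [0,0,0,0,0,0.05,-1]
    - [0,0,0,0,0,0.03,-1]
    - [0,0,0,0,0,0,-1]
    - [0,0,0,0,0,0,-1]

```text
time_s: 13.95
ee_pos: [0.5359, -0.0334, 0.1414]
eef_rot: [-3.142, 0.0, 0.164]
force: [0.5, -0.0, -1.8]
grip_width: 0.0139
grip_force: 20.0
```

jog_arm:
  motion:
    - [0.001,0,0,0,0,0,-1]
    - [0.002,0,0,0,0,0,-1]
    - [0.003,0,0,0,0,0,-1]
    - [0.004,0,0,0,0,0,-1]
    - [0.004,0,0,0,0,0,-1]

```text
time_s: 14.45
ee_pos: [0.5501, -0.0311, 0.1415]
eef_rot: [3.142, -0.0, 0.163]
force: [-0.2, 0.3, -2.0]
grip_width: 0.0138
grip_force: 20.0
```

jog_arm:
  motion:
    - [0.004,0,0,0,0,0,-1]
    - [0.004,0,0,0,0,0,-1]
    - [0.004,0,0,0,0,0,-1]
    - [0.004,0,0,0,0,0,-1]
    - [0.004,0,0,0,0,0,-1]

```text
time_s: 14.95
ee_pos: [0.5698, -0.0279, 0.1414]
eef_rot: [-3.142, 0.0, 0.163]
force: [-0.3, 0.9, -1.7]
grip_width: 0.014
grip_force: 20.0
```

jog_arm:
  motion:
    - [0.004,0,0,0,0,0,-1]
    - [0.003,0,0,0,0,0,-1]
    - [0.002,0,0,0,0,0,-1]
    - [0.001,0,0,0,0,0,-1]
    - [0,0,0,0,0,0,-1]

```text
time_s: 15.45
ee_pos: [0.5794, -0.0263, 0.1414]
eef_rot: [-3.142, 0.0, 0.163]
force: [0.8, -1.7, -2.0]
grip_width: 0.0133
grip_force: 20.0
```

jog_arm:
  motion:
    - [0,0,0,0,0,0,-1]
    - [0,0,0,0,0,0,-1]
    - [0,0,0,0,0,0,-1]
    - [0,0,0,0,0,0,-1]
    - [0,0,0,0,0,0,-1]

```text
time_s: 15.95
ee_pos: [0.5793, -0.0263, 0.1415]
eef_rot: [3.142, -0.0, 0.163]
force: [-0.0, -0.1, -1.3]
grip_width: 0.0135
grip_force: 20.0
```

```bash
python3 - <<'E'
from h import *
st()
shot("wrist","w5");shot("top","t5",(180,230,340,320),5); shot("scene","s5",(230,180,370,300),4)
a=cv2.imread("pics/w5.png");s=cv2.imread("pics/s5.png");t=cv2.imread("pics/t5.png")
out=np.zeros((600,800,3),np.uint8);out[:360,:400]=cv2.resize(a[150:330,220:420],(400,360));out[:343,400:]=cv2.resize(s,(400,343));out[360:585,:400]=cv2.resize(t,(400,225))
out[360:600,420:740]=cv2.resize(a,(320,240));cv2.imwrite("pics/c5.png",out)
E
```

```text
15.95 [ 0.5793 -0.0263  0.1415] [ 3.1416e+00 -1.0000e-04  1.6280e-01] [-0.11  0.42  1.51  0.    1.21  1.3 ] [-0.  -0.1 -1.3] 0.0135 19.99976009130478
```

View pics/c5.png

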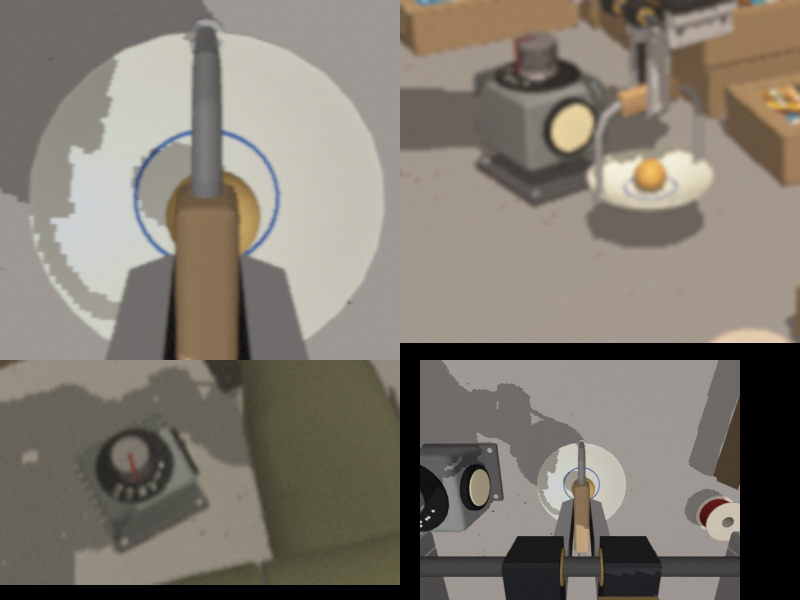

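The handle bow now stands across the beam and the top view shows the sleeve's red line at 4. The bead is in the ring, at (213,215) in the crop against a ring centre of (207,197), so it sits about 2 mm toward one side. I'll triangulate the lens and bead, and measure the dish tilt.

```bash
python3 - <<'E'
from h import *
o=ctrl.get_obs()
W=dict(np.load("pics/w5.npz"));S=dict(np.load("pics/s5.npz"));wi=cv2.imread("pics/w5_full.png");si=cv2.imread("pics/s5_full.png")
def tri(pw,ps):
    A=[];b=[]
    for m,p in((W,pw),(S,ps)):
        c,d=ray(m,*p);d=d/np.linalg.norm(d);P=np.eye(3)-np.outer(d,d);A.append(P);b.append(P@c)
    x=np.linalg.lstsq(np.vstack(A),np.hstack(b),rcond=None)[0];return x,np.linalg.norm(np.vstack(A)@x-np.hstack(b))
def mk(im,f,box):
    h=cv2.cvtColor(im,cv2.COLOR_BGR2HSV).astype(int);z=np.zeros(im.shape[:2],np.uint8);u0,v0,u1,v1=box
    z[v0:v1,u0:u1]=f(h[v0:v1,u0:u1]);c=max(cv2.findContours(z,0,2)[0],key=cv2.contourArea);return c
lens=lambda h:(h[...,0]>15)&(h[...,0]<35)&(h[...,1]>35)&(h[...,2]>150)
bead=lambda h:(h[...,0]>10)&(h[...,0]<24)&(h[...,1]>140)&(h[...,2]>90)
lw=cv2.fitEllipse(cv2.convexHull(mk(wi,lens,(90,190,160,320))))
ls=cv2.fitEllipse(cv2.convexHull(mk(si,lens,(275,205,305,240))))
print(lw,ls);L,e=tri(lw[0],ls[0]);print("lens",L,e)
bs=cv2.minEnclosingCircle(mk(si,bead,(305,225,330,255)));print(bs)
# bead in wrist: visible sides (crop 168..260 at 2x +220,150)
hw=cv2.cvtColor(wi,cv2.COLOR_BGR2HSV)
c=mk(wi,bead,(290,230,365,276));print(cv2.boundingRect(c))
bw=(220+213.5/2,150+215/2)
B,e=tri(bw,bs[0]);print("bead",B,e)
# ring centre in wrist by ellipse fit of blue pixels
bl=((hw[...,0]>100)&(hw[...,0]<130)&(hw[...,1]>90));bl[:200]=0;bl[290:]=0;bl[:,:280]=0;bl[:,370:]=0
r=cv2.fitEllipse(np.argwhere(bl)[:,::-1].astype(np.float32));print(r)
Y=o["eef_rot"][2];ex=np.array([np.cos(Y),np.sin(Y)]);ey=np.array([np.sin(Y),-np.cos(Y)])
D=onz(W,*r[0],.056+.0086);T=o["ee_pos"]
for n,p in(("ringC",D),("bead",B),("bead@.078",onz(W,*bw,.078)),("lens",L)):print(n,p.round(4),"tool xy rel TCP",((p-T)[:2]@ex).round(4),((p-T)[:2]@ey).round(4))
E
```

```text
((117.80523681640625, 255.51145935058594), (38.91863250732422, 70.71810913085938), 2.010038375854492) ((289.8717346191406, 224.1962890625), (13.358866691589355, 16.784730911254883), 32.66846466064453)
lens [0.55677151 0.10981055 0.07660772] 0.001126634804250299
((317.125, 240.625), 4.759958267211914)Traceback (most recent call last):
  File "<stdin>", line 20, in <module>
  File "<stdin>", line 11, in mk
ValueError: max() iterable argument is empty
```

```bash
python3 - <<'E'
from h import *
o=ctrl.get_obs()
W=dict(np.load("pics/w5.npz"));wi=cv2.imread("pics/w5_full.png");hw=cv2.cvtColor(wi,cv2.COLOR_BGR2HSV)
S=dict(np.load("pics/s5.npz"))
L=np.array([.5568,.1098,.078])
for v in(252,256,260):print(v,wi[v,298:356:3].tolist()[:20:1] if v==256 else "")
bl=((hw[...,0]>100)&(hw[...,0]<130)&(hw[...,1]>90));bl[:200]=0;bl[290:]=0;bl[:,:280]=0;bl[:,370:]=0
r=cv2.fitEllipse(np.argwhere(bl)[:,::-1].astype(np.float32));print(r,bl.sum())
Y=o["eef_rot"][2];ex=np.array([np.cos(Y),np.sin(Y)]);ey=np.array([np.sin(Y),-np.cos(Y)]);T=o["ee_pos"]
bw=(220+213.5/2,150+215/2)
for n,p in(("ringC",onz(W,*r[0],.0646)),("bead@.078",onz(W,*bw,.078)),("lens",L)):print(n,p.round(4),((p-T)[:2]@ex).round(4),((p-T)[:2]@ey).round(4))
# dish rim in wrist: bbox ends of ellipse (crop px): left 30, right 384, top 33
l,rr=onz(W,220+15,150+100,.076),onz(W,220+192,150+100,.076);print("rim width",np.linalg.norm(l-rr),((l+rr)/2-T)[:2]@ey)
print("bead scene pixel exp",proj(S,[[*(T[:2]),.078]]))
b=np.array([.1653,-.9863]);
for a in(-1.38,-1.405,-1.43):
    d=np.array([np.cos(a),np.sin(a)]);v=(onz(W,*bw,.078)-L)[:2];print(a,"along",v@d,"lateral toward +x",v[0]*-d[1]+v[1]*d[0])
E
```

```text
252 
256 [[144, 154, 156], [142, 153, 156], [61, 96, 122], [54, 85, 109], [81, 109, 132], [87, 116, 140], [87, 116, 140], [88, 117, 142], [87, 117, 141], [87, 115, 140], [86, 113, 137], [87, 115, 138], [80, 107, 131], [70, 94, 114], [95, 153, 186], [93, 151, 183], [85, 142, 174], [104, 141, 164], [192, 204, 205], [189, 199, 201]]
260 
((322.75604248046875, 248.66159057617188), (67.43708801269531, 71.09210968017578), 90.3648910522461) 183
ringC [ 0.5792 -0.0259  0.0646] -0.0 -0.0004
bead@.078 [ 0.5779 -0.0289  0.078 ] -0.0019 0.0023
lens [0.5568 0.1098 0.078 ] -0.0002 -0.1379
rim width 0.11925471346320858 0.0001332768837654135
bead scene pixel exp [[317.40889076 239.96848806]]
-1.38 along 0.14013932323695644 lateral toward +x -0.005601113135532465
-1.405 along 0.14023554522192286 lateral toward +x -0.002096244732665599
-1.43 along 0.14024412455598959 lateral toward +x 0.0014099337549234418
```

jog_arm:
  motion:
    - [0,0,0,-0.004,0,0,-1]
    - [0,0,0,-0.006,0,0,-1]
    - [0,0,0,-0.006,0,0,-1]
    - [0,0,0,-0.004,0,0,-1]
    - [0,0,0,0,0,0,-1]

```text
time_s: 16.6
ee_pos: [0.5793, -0.0262, 0.1415]
eef_rot: [3.121, -0.0, 0.163]
force: [0.2, -0.2, -2.3]
grip_width: 0.014
grip_force: 20.0
```

jog_arm:
  motion:
    - [0,0,0,0,0,0,-1]
    - [0,0,0,0,0,0,-1]
    - [0,0,0,0,0,0,-1]
    - [0,0,0,0,0,0,-1]
    - [0,0,0,0,0,0,-1]

```text
time_s: 17.1
ee_pos: [0.5793, -0.0263, 0.1414]
eef_rot: [3.122, -0.0, 0.163]
force: [-0.3, 0.3, -1.4]
grip_width: 0.0136
grip_force: 20.0
```

jog_arm:
  motion:
    - [0,0,0,0,0,0,-1]
    - [0,0,0,0,0,0,-1]
    - [0,0,0,0,0,0,-1]
    - [0,0,0,0,0,0,-1]
    - [0,0,0,0,0,0,-1]

```text
time_s: 17.6
ee_pos: [0.5794, -0.0263, 0.1415]
eef_rot: [3.122, -0.0, 0.163]
force: [-0.2, -0.1, -2.0]
grip_width: 0.0141
grip_force: 20.0
```

```bash
python3 - <<'E'
from h import *
o=st();shot("wrist","w6")
wi=cv2.imread("pics/w6_full.png");hw=cv2.cvtColor(wi,cv2.COLOR_BGR2HSV);w5=cv2.imread("pics/w5_full.png")
for n,im in(("5",w5),("6",wi)):
    h=cv2.cvtColor(im,cv2.COLOR_BGR2HSV)
    bl=((h[...,0]>100)&(h[...,0]<130)&(h[...,1]>90));bl[:200]=0;bl[290:]=0;bl[:,:280]=0;bl[:,370:]=0
    r=cv2.fitEllipse(np.argwhere(bl)[:,::-1].astype(np.float32))
    b=(h[250:262,:,1]>105)&(h[250:262,:,0]<25);b[:,:290]=0;b[:,360:]=0
    x=[(np.flatnonzero(q).min(),np.flatnonzero(q).max()) for q in b];print(n,r[0],np.array(x).mean(0),np.mean(x))
cv2.imwrite("pics/w6c.png",cv2.resize(np.hstack([w5[190:290,270:380],wi[190:290,270:380]]),None,fx=3,fy=3))
E
```

```text
17.6 [ 0.5794 -0.0263  0.1415] [ 3.1216e+00 -1.0000e-04  1.6280e-01] [-0.1   0.42  1.51 -0.02  1.2   1.32] [-0.2 -0.1 -2. ] 0.0141 19.999736845493317
5 (322.75604248046875, 248.66159057617188) [304.25 347.75] 326.0
6 (322.7547912597656, 248.6538848876953) [304.16666667 347.75      ] 325.9583333333333
```

View pics/w6c.png

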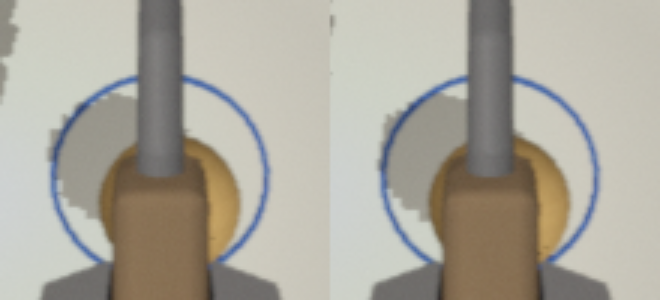

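The bead didn't roll when I tilted the dish (rolling friction holds it about 2 mm off the middle), so it says nothing about tilt. The dish was gripped flat on the table, so the upright tool is its level pose and I'll go back to that.

jog_arm:
  motion:
    - [0,0,0,0.004,0,0,-1]
    - [0,0,0,0.006,0,0,-1]
    - [0,0,0,0.006,0,0,-1]
    - [0,0,0,0.004,0,0,-1]
    - [0,0,0,0,0,0,-1]

```text
time_s: 18.15
ee_pos: [0.5793, -0.0264, 0.1414]
eef_rot: [-3.141, 0.0, 0.163]
force: [-0.6, -0.1, -1.4]
grip_width: 0.014
grip_force: 20.0
```

jog_arm:
  motion:
    - [0,0,0,0,0,0,-1]
    - [0,0,0,0,0,0,-1]
    - [0,0,0,0,0,0,-1]
    - [0,0,0,0,0,0,-1]
    - [0,0,0,0,0,0,-1]

```text
time_s: 18.65
ee_pos: [0.5793, -0.0263, 0.1415]
eef_rot: [3.142, -0.0, 0.163]
force: [0.3, -0.4, -1.6]
grip_width: 0.0139
grip_force: 20.0
```

```bash
python3 - <<'E'
from h import *
st();shot("wrist","w7")
im=cv2.imread("pics/w7_full.png");h=cv2.cvtColor(im,cv2.COLOR_BGR2HSV)
b=(h[250:262,:,1]>105)&(h[250:262,:,0]<25);b[:,:290]=0;b[:,360:]=0
print(np.mean([(np.flatnonzero(q).min(),np.flatnonzero(q).max()) for q in b]))
print(ctrl.hand_in())
E
```

```text
18.65 [ 0.5793 -0.0263  0.1415] [ 3.1416 -0.      0.1628] [-0.11  0.42  1.51 -0.    1.21  1.3 ] [ 0.3 -0.4 -1.6] 0.0139 19.999693036079407
326.0
the job is handed in; nothing more can be done
None
```

I handed the job in at about 19 s: the sleeve is at 4, and the dish is held still, level and turned a quarter turn, about 14 cm straight in front of the lens with the bead at lens height, inside the ring and about 2 mm off its middle.

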